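# Seat the proud drive and drop the case lid

### The arm

A 6-joint arm with a two-finger parallel gripper is mounted at the origin on the work surface. World frame = base frame: x ahead of the robot, y to its left, z up, the work surface at z = 0. Lengths are in m, angles in rad, forces in N, time in s.
With the tool pointing down it reaches from about 0.25 to 0.85 m from the base axis. Payload 12.5 kg.
Tool frame: the origin (TCP) lies at the very end of the fingers, on their centre line; the grasp point (between the pads) lies 19 mm behind it; z points along the fingers, y is the line along which they close (so a half turn about z gives the same grasp; the last joint's range is limited). The gripper opens to 93 mm and grips with 3 to 60 N. Pads are 15 mm wide; open, the fingers measure 128 mm over their backs; the gripper's body (75 mm by 188 mm) begins 65 mm behind the grasp point.
Start: joints at [-1.369, 0.351, 1.652, -0, 1.139, -0.085], TCP at [0.156, -0.528, 0.18] pointing down, gripper open.
Joint ranges: [-2.75, 2.75], [-0.79, 2.1], [0.01, 2.65], [-1.57, 4.71], [0.07, 3.14], [-2.87, 2.87]. Speed limits (rad/s): [2.22, 2.22, 2.79, 3.14, 3.14, 3.14].

### API

Orientations are given as a rotation vector (axis times angle).
In Python, from workcell import monitor, eyes, close_job gives the robot as it stands.
- The arm moves only by the tool jog_arm, never from a script. Its argument "increments" is a list of rows, each a list of 7 numbers: the shift along the tool's x, y, z in cm, then the turn, a rotation vector about the tool's x, y, z in degrees, then the opening, from 0 (shut) to 1 (fully open). In form: [[tx, ty, tz, wx, wy, wz, grip], ...]. A call has exactly 5 rows; each row shifts and turns the commanded pose from where the row before left it, along the tool's axes as they then stand; what a row does not reach is not made up. A row lasts 1/8 s, in which the tool goes at most 62.5 mm and 10.7 degrees, less where a joint would pass 70% of its speed; a pose out of reach is approached as far as the arm can. A call with a gripper value outside its range is refused whole. The fingers move at their own pace and stop on an object; "grip_force" is the grip in N (left out, the last holds). Time passes only in rows, so rows that do not move let the fingers close, or fill a call up. It gives the time, the measured TCP pose, the force, the opening and the grip force at its end, in the units of the state.
- monitor.read_state(): the state, without advancing time (a new reading comes with each control period).
- eyes.snapshot(name): name is "scene" or "top"; returns the picture (384x512x3 uint8, red, green, blue); there is no depth.
- eyes.camera_model(name): a dict with "mtx" (3x3 intrinsics, pixels), "extrinsics" (4x4, takes a point from camera to world coordinates). Camera axes: x right, y down, z forward; pixel columns grow to the right and rows downward; lengths in m; the calibration is good to about 2 mm. A picture is of the moment at which its call begins. camera_model takes no time and is no camera call.
- close_job(): hands the job in; it is judged then, once.
The state is a dict: "time_s": time; "joint_positions": joint angles; "joint_velocities": joint speeds; "effort": joint torques, N m; "eef_pos": TCP position; "orientation": TCP orientation; "contact_force": force on the tool from outside, world axes, zero at the start; "torque": the same for the moment, N m; "gripper_width": finger opening in m; "grip_force": force on a finger pad.
Only numpy, scipy, OpenCV 4.12 (cv2) and the standard library are available. Lean on these libraries where they do the work, as an engineer would, in place of code of your own. Each camera call takes 0.05 s, during which the arm holds its last target. There are 200 camera calls.

### The job

One of the three drives standing in the open case is sticking up: press it straight down, gently, until it is fully home like the other two. Then push the open lid lightly over past upright, just until it goes by itself, and leave it alone so that its own weight swings it fully shut. Do not disturb anything else on the bench.

Things in the scene. Friction and masses are not known exactly. Their poses are not given: they have to be found in the camera images.
- case: Grey plastic carrying case, fixed, 180 (its x) x 140 (its y) x 79 mm high, open on top, walls and floor 5 thick. Origin: centre of underside; z up. Lid hinged on its +x rim. Three slots, centres x = -50, -14, +22, y = 0, each with one drive crosswise (drive x along case x).
- drive_a: Hard drive, aluminium, one of three alike, 9.5 thick (its x) x 100 (its y) x 70 mm tall, 110 g, on edge in a case slot. Origin: centre of underside. Home: underside on the slot floor, 5 above the case's underside, top at 75. One (any) starts 12-22 higher.
- drive_b: As drive_a. A sprung cheek in each slot clamps the drive: it slides down only under a push of about 5 to 10 N, stays where it is left, and then meets the rigid slot floor. Drives are fragile: keep the push under 20 N.
- drive_c: As drive_a.
- lid (a joint): Lid angle, rad: 0 shut, 1.57 upright, starts open at 1.7-1.95, stop 2.05. Panel 182 mm hinge to edge, 140 wide, 6 thick, 0.48-0.72 kg. Stiff slow hinge (0.2 N m friction): stays near upright where left; falls by itself only from somewhere in 1.0-1.35, by weight. Push till then (2-4 N at the edge, keep under 10 N); do not touch below 0.75.
- lid_edge (a point): Middle of the lid's free edge, on its outer face (the top face when shut; when open, the face that looks away from the case, on which to push).
- lid_hinge (a point): Middle of the hinge axis, at the lower face of the lid; 79 above the case's underside, at case x = +91.
- open_drive: bystander: opened 3.5-inch drive lying flat, 146 x 102 x 20, platter on show
- platter: bystander: bright steel disc with a hole, 65 diameter, 5 thick
- driver: bystander: screwdriver, 150 long, lying down
- solvent: bystander: white plastic bottle, 56 diameter, 130 tall
- cup: bystander: clear glass cup, 70 diameter, 75 tall
Things that resemble listed ones, but are neither listed nor needed, are in the scene too. What is meant by the case is not green, and is the smaller of those in its own colour.

How it is judged:
On the way, in this order (a step that is already met when the one before it is completed fails the run):
1. the proud drive is home beside the others while the lid still stands open (z of each of drive_a, drive_b, drive_c in the frame of case below 0.0065 m and value of joint lid above 1.57 rad), for 0.2 s.
2. the lid is past upright and swinging down, touched by nothing of the robot (value of joint lid between 0.1 and 1.2 rad and velocity of joint lid below -0.2 rad/s and contact force between each of the fingers, the arm and lid below 0.05 N), for 0.06 s.
At the end, for the whole second after the job is handed in: Lid fully shut (within 0.03 rad) and at rest; all three drives upright (within 0.1 rad) and home in their slots, undersides within 1.5 mm of the slot floor (z of each of drive_a, drive_b, drive_c in the frame of case below 0.0065 m and angle between each of drive_a, drive_b, drive_c's own z axis and vertical below 0.1 rad and value of joint lid below 0.03 rad and velocity of joint lid between -0.05 and 0.05 rad/s); the robot touches nothing.
It fails at once if a drive is pressed with more than 20 N (contact force between any of the fingers, the arm and drive_a above 20 N or contact force between any of the fingers, the arm and drive_b above 20 N or contact force between any of the fingers, the arm and drive_c above 20 N).
It fails at once if the lid is pushed with more than 10 N (contact force between any of the fingers, the arm and lid above 10 N).
It fails at once if the robot touches the lid below 0.75 rad instead of letting it fall (value of joint lid below 0.75 rad and contact force between any of the fingers, the arm and lid above 0.3 N).
It fails at once if a bystander is moved by more than 15 mm (distance of any of open_drive, platter, driver, solvent, cup from where it was at the start of the episode above 0.015 m).
It also fails if it takes over 64 s, if anything falls off the work surface, if the arm or the gripper's body presses on something with over 40 N, if the wrist force passes 120 N, or if a joint passes its speed limit or range.

## Working session

There is one attempt and no reset: what is moved stays moved. The work goes in short steps, Python scripts to look and compute and a tool call to move; the robot and the scene stay as the last step left them, time stands still between calls to the robot, and variables do not carry over. Pictures are saved under pics/ and viewed, at most 10 in all, crops included, and the job is handed in when it is done.

Besides the shell and the picture viewer there is one more tool, called after "Call:" in YAML: its name, and indented under it one key for each argument. jog_arm: Moves the arm, as the interface text tells. Its arguments: {"type":"object","properties":{"increments":{"type":"array"},"grip_force":{"type":"number"}},"required":["increments"]}

```bash
mkdir -p pics
python3 - <<'E'
from workcell import monitor, eyes
import cv2,numpy as np
for n in("scene","top"):
    im=eyes.snapshot(n); cv2.imwrite(f"pics/{n}0.png",cv2.resize(im[:,:,::-1],(800,600),interpolation=cv2.INTER_CUBIC))
    cv2.imwrite(f"{n}raw.png",im[:,:,::-1])
    m=eyes.camera_model(n); print(n,np.array(m["mtx"]).round(1).tolist(),np.array(m["extrinsics"]).round(3).tolist())
print(monitor.read_state())
E
```

```text
scene [[389.3, 0.0, 246.5], [0.0, 389.3, 192.7], [0.0, 0.0, 1.0]] [[0.782, 0.531, -0.326, 0.854], [0.623, -0.665, 0.412, -0.486], [0.002, -0.525, -0.851, 1.03], [0.0, 0.0, 0.0, 1.0]]
top [[370.0, 0.0, 252.3], [0.0, 370.0, 187.2], [0.0, 0.0, 1.0]] [[0.015, -0.998, 0.066, 0.414], [-1.0, -0.016, -0.005, 0.0], [0.006, -0.066, -0.998, 1.214], [0.0, 0.0, 0.0, 1.0]]
{'time_s': 0.1, 'joint_positions': array([-1.36859123e+00,  3.51173216e-01,  1.65231185e+00, -5.14539707e-06,
        1.13913929e+00, -8.46270811e-02]), 'joint_velocities': array([-0.00186678, -0.00250561, -0.00126988, -0.00022633, -0.00246845,
        0.00024675]), 'effort': array([ 7.25910959e-04, -4.98028636e+01, -2.85702682e+01,  7.00741145e-02,
        2.39249499e-02, -4.54259725e-05]), 'eef_pos': array([ 0.15554418, -0.52719525,  0.17987864]), 'orientation': array([-3.10832001e+00, -4.48868191e-01,  1.02511781e-04]), 'contact_force': array([ 0.41722442, -0.39962319,  0.23294826]), 'torque': array([ 0.00528235, -0.00623702, -0.09973873]), 'grip_force': 0.0, 'gripper_width': 0.09279509854552233}
```

View pics/scene0.png

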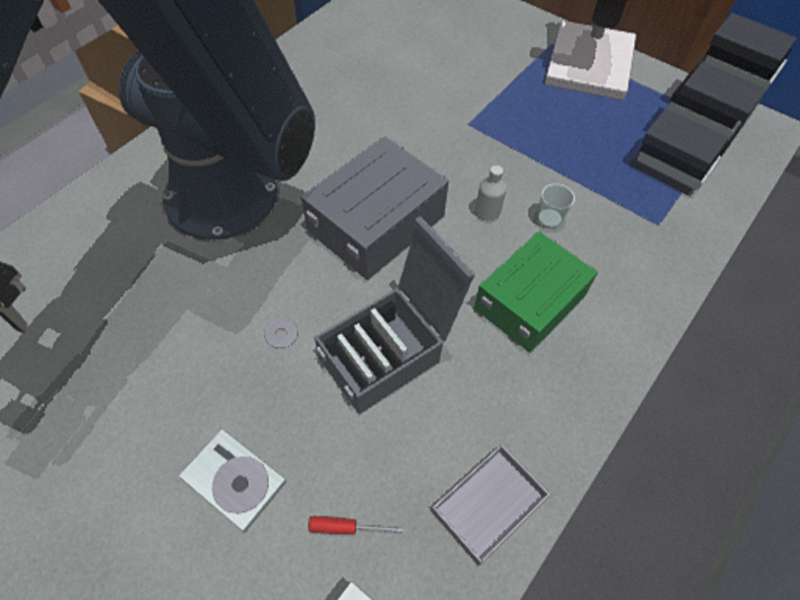

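View pics/top0.png

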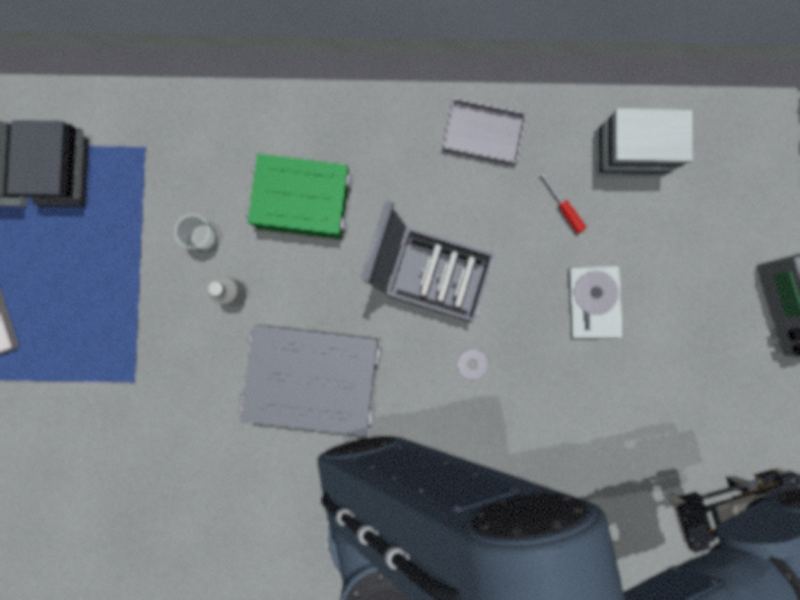

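The open grey case is at about (380,345) in scene and (437,275) in top. Its lid stands open towards world +y, and the larger grey case and the green one are decoys. The drive nearest the lid looks proud. I'll crop in to check.

Run:
```python
import cv2,numpy as np
a=cv2.imread("sceneraw.png")[135:270,190:310]; b=cv2.imread("topraw.png")[120:215,225:325]
cv2.imwrite("pics/c1.png",cv2.resize(a,None,fx=4.4,fy=4.4,interpolation=cv2.INTER_CUBIC))
cv2.imwrite("pics/c2.png",cv2.resize(b,None,fx=6,fy=6,interpolation=cv2.INTER_CUBIC))
```

```text
(no output)
```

View pics/c1.png

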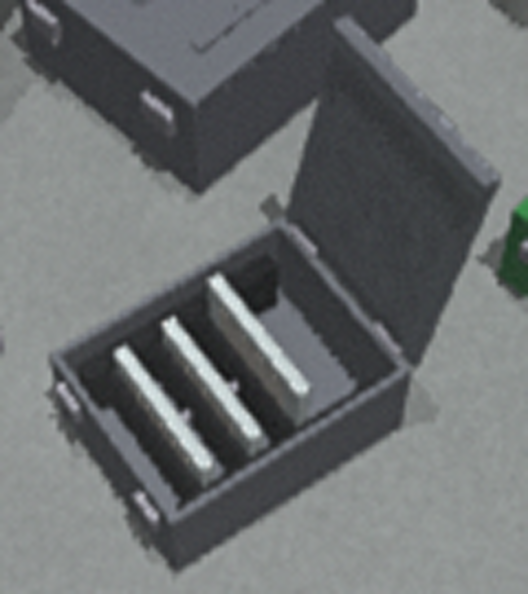

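View pics/c2.png

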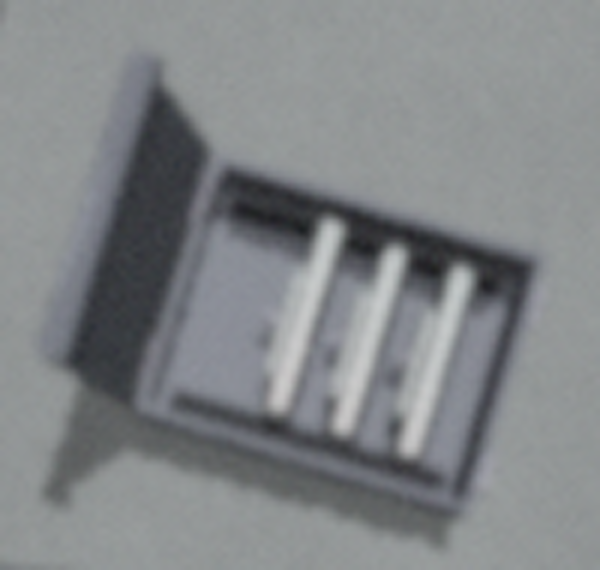

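Proud drive is the one nearest the lid (x=+22): in the scene crop, its top runs (215,280)-(305,385), out of step with the other two. Now a joint fit of case pose, lid angle and drive height.

```bash
cat > h.py <<'E'
import numpy as np
from workcell import eyes
from scipy.optimize import least_squares
from scipy.spatial.transform import Rotation as R
def proj(n,P):
    m=eyes.camera_model(n); E=np.linalg.inv(np.array(m["extrinsics"])); P=np.atleast_2d(P)
    q=(P@E[:3,:3].T+E[:3,3])@np.array(m["mtx"]).T
    return q[:,:2]/q[:,2:]
def case2w(p,P):
    c,s=np.cos(p[2]),np.sin(p[2]); P=np.atleast_2d(P)
    return np.c_[p[0]+c*P[:,0]-s*P[:,1],p[1]+s*P[:,0]+c*P[:,1],P[:,2]]
E
python3 - <<'E'
from h import *
S=lambda L:np.array(L)/4.4+[190,135]-.4
T=lambda L:np.array(L)/6+[225,120]-.4
rim=[[-90,70,79],[-90,-70,79],[90,-70,79],[90,70,79]]
# robot side = lower in top picture; +x to lid (left in top)
s_rim=S([[52,358],[173,513],[410,368],[285,225]]); t_rim=T([[465,510],[538,258],[215,160],[140,405]])
s_c=S([[215,280],[303,388]]); t_c=T([[280,412],[330,220]])
s_b=S([[170,322],[260,440]]); t_b=T([[343,432],[395,247]])
s_a=S([[122,350],[208,467]]); t_a=T([[410,455],[462,268]])
s_l=S([[345,20],[497,182]]); t_l=T([[50,358],[145,52]])
def f(p,full=False):
    r=[]
    add=lambda P,s,t:r.extend([proj("scene",case2w(p,np.array(P)/1e3))-s,proj("top",case2w(p,np.array(P)/1e3))-t])
    add(rim,s_rim,t_rim)
    for x,h,s,t in((22,p[3],s_c,t_c),(-14,p[4],s_b,t_b),(-50,p[5],s_a,t_a)):
        add([[x,50,75+h*1e3],[x,-50,75+h*1e3]],s,t)
    a=p[6]; c,s=np.cos(a),np.sin(a)
    q=[91-182*c+3*s*1,79+182*s+3*c]
    add([[q[0],70,q[1]],[q[0],-70,q[1]]],s_l,t_l)
    return r if full else np.concatenate(r).ravel()
best=min((least_squares(f,[.43,.0,y,0,0,0,1.8],loss="soft_l1") for y in(1.4,1.9)),key=lambda o:o.cost)
print(best.x.round(4),best.cost); print([x.round(1).tolist() for x in f(best.x,True)])
p=best.x;np.save("p.npy",p)
print("drive c top",case2w(p,[[.022,0,.075+p[3]]]),"edge",case2w(p,[[.091-.182*np.cos(p[6])+.006*np.sin(p[6]),0,.079+.182*np.sin(p[6])+.006*np.cos(p[6])]]))
E
```

```text
[ 5.2930e-01 -9.5200e-02  1.2844e+00  1.9600e-02 -3.1000e-03 -6.0000e-04
  1.7593e+00] 10.424267198787245
[[[-0.6, -0.7], [-0.0, 2.7], [0.5, 0.7], [-0.7, -1.7]], [[0.9, 0.4], [1.8, -0.8], [0.0, -1.7], [-1.0, 0.5]], [[-0.3, -0.7], [0.7, 0.9]], [[-1.0, -0.6], [0.3, 0.2]], [[-0.4, 0.2], [-0.5, -0.3]], [[-0.7, -0.0], [-0.0, 0.2]], [[-0.3, -0.2], [0.4, 0.1]], [[-0.7, -0.4], [0.0, -0.0]], [[-1.0, -0.4], [-0.6, 0.1]], [[-0.5, -0.4], [-0.3, -0.3]]]
drive c top [[ 0.53551391 -0.07408365  0.09462846]] edge [[0.56630545 0.03046628 0.25665361]]
```

```bash
cat >> h.py <<'E'
from workcell import monitor
def plan(xyz,yaw,n,grip=0):
    """rows from current pose to tool-down pose with tool x at world angle yaw"""
    s=monitor.read_state(); r0=R.from_rotvec(s["orientation"]); x0=np.array(s["eef_pos"])
    r1=R.from_matrix(np.c_[[np.cos(yaw),np.sin(yaw),0],[np.sin(yaw),-np.cos(yaw),0],[0,0,-1]])
    w=(r0.inv()*r1).as_rotvec(); d=(np.array(xyz)-x0)/n
    rows=[]
    for i in range(n):
        r=r0*R.from_rotvec(w*i/n)
        rows.append([*(r.inv().apply(d)*100).round(2).tolist(),*np.degrees(w/n).round(2).tolist(),grip])
    for i in range(0,n,5): print(rows[i:i+5])
def where():
    s=monitor.read_state(); p=np.load("p.npy"); d=np.array(s["eef_pos"])[:2]-p[:2]; c,q=np.cos(p[2]),np.sin(p[2])
    print("case frame mm",[round(1e3*v,1) for v in(c*d[0]+q*d[1],-q*d[0]+c*d[1],s["eef_pos"][2])],"F",s["contact_force"].round(2),"t",s["time_s"])
E
python3 - <<'E'
from h import *
p=np.load("p.npy"); plan([.5355,-.0741,.135],p[2],15)
E
```

```text
[[3.28, -2.18, 0.3, -0.0, -0.0, -3.81, 0], [3.42, -1.96, 0.3, -0.0, -0.0, -3.81, 0], [3.54, -1.73, 0.3, -0.0, -0.0, -3.81, 0], [3.65, -1.49, 0.3, -0.0, -0.0, -3.81, 0], [3.74, -1.24, 0.3, -0.0, -0.0, -3.81, 0]]
[[3.82, -0.99, 0.3, -0.0, -0.0, -3.81, 0], [3.87, -0.73, 0.3, -0.0, -0.0, -3.81, 0], [3.91, -0.47, 0.3, -0.0, -0.0, -3.81, 0], [3.94, -0.21, 0.3, -0.0, -0.0, -3.81, 0], [3.94, 0.05, 0.3, -0.0, -0.0, -3.81, 0]]
[[3.93, 0.31, 0.3, -0.0, -0.0, -3.81, 0], [3.9, 0.57, 0.3, -0.0, -0.0, -3.81, 0], [3.85, 0.83, 0.3, -0.0, -0.0, -3.81, 0], [3.79, 1.08, 0.3, -0.0, -0.0, -3.81, 0], [3.71, 1.33, 0.3, -0.0, -0.0, -3.81, 0]]
```

Call:
jog_arm:
  increments:
    - [3.3,-2.2,0,0,0,-3.8,0]
    - [3.4,-2.0,0,0,0,-3.8,0]
    - [3.5,-1.7,0,0,0,-3.8,0]
    - [3.6,-1.5,0,0,0,-3.8,0]
    - [3.7,-1.2,0,0,0,-3.8,0]
  grip_force: 10

```text
time_s: 0.72
eef_pos: [0.2817, -0.3759, 0.1802]
orientation: [-2.991, -0.959, 0.0]
contact_force: [0.4, -0.3, 0.3]
gripper_width: 0.0477
grip_force: 0.0
```

Call:
jog_arm:
  increments:
    - [3.8,-1.0,0.2,0,0,-3.8,0]
    - [3.9,-0.7,0.2,0,0,-3.8,0]
    - [3.9,-0.5,0.2,0,0,-3.8,0]
    - [3.9,-0.2,0.2,0,0,-3.8,0]
    - [3.9,0,0.2,0,0,-3.8,0]

```text
time_s: 1.35
eef_pos: [0.4077, -0.2254, 0.1701]
orientation: [-2.792, -1.44, 0.0]
contact_force: [-0.5, -0.2, -0.3]
gripper_width: 0.001
grip_force: 0.0
```

Call:
jog_arm:
  increments:
    - [3.9,0.3,0.4,0,0,-3.8,0]
    - [3.9,0.6,0.4,0,0,-3.8,0]
    - [3.8,0.8,0.4,0,0,-3.8,0]
    - [3.7,1.1,0.4,0,0,-3.8,0]
    - [3.6,1.3,0.4,0,0,-3.8,0]

```text
time_s: 1.98
eef_pos: [0.5332, -0.0772, 0.15]
orientation: [-2.516, -1.881, 0.001]
contact_force: [0.8, -0.2, -0.3]
gripper_width: 0.0005
grip_force: 0.0
```

Run:
```python
from h import *
import cv2
where(); p=np.load("p.npy"); plan([.5355,-.0741,.108],p[2],5)
a=eyes.snapshot("scene")[135:270,190:310,::-1]; b=eyes.snapshot("top")[120:215,225:325,::-1]
a=cv2.resize(a,(400,450),interpolation=cv2.INTER_CUBIC); b=cv2.resize(b,(400,450),interpolation=cv2.INTER_CUBIC)
cv2.imwrite("pics/d1.png",np.hstack([a,b]))
```

```text
case frame mm [np.float64(18.4), np.float64(1.3), np.float64(150.0)] F [ 0.83 -0.24 -0.31] t 1.975
[[0.07, 0.03, 0.84, -0.0, 0.0, -0.0, 0], [0.07, 0.03, 0.84, -0.0, 0.0, -0.0, 0], [0.07, 0.03, 0.84, -0.0, 0.0, -0.0, 0], [0.07, 0.03, 0.84, -0.0, 0.0, -0.0, 0], [0.07, 0.03, 0.84, -0.0, 0.0, -0.0, 0]]
```

View pics/d1.png

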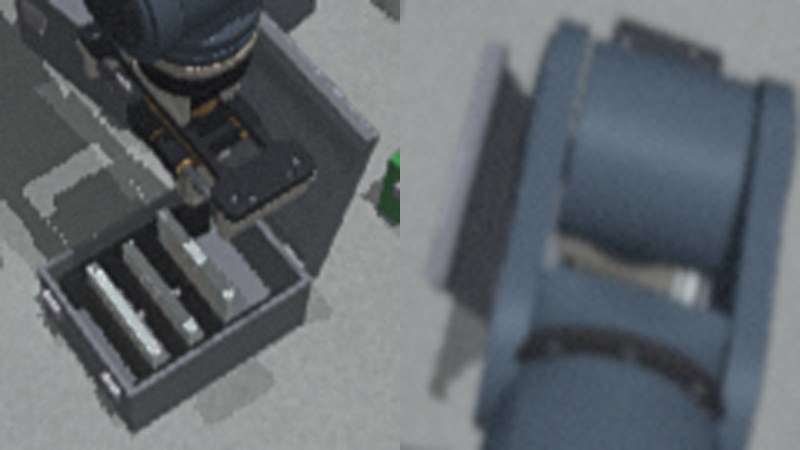

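The fingers are over the proud drive, and a gap is still visible between the wrist and the lid. I'll descend to just above the drive top (~0.095) and check lid clearance.

Call:
jog_arm:
  increments:
    - [0.1,0,0.9,0,0,0,0]
    - [0.1,0,0.9,0,0,0,0]
    - [0.1,0,0.9,0,0,0,0]
    - [0.05,0.1,0.9,0,0,0,0]
    - [0,0.05,0.8,0,0,0,0]

```text
time_s: 2.7
eef_pos: [0.535, -0.0755, 0.1057]
orientation: [-2.519, -1.878, 0.0]
contact_force: [-0.7, 0.9, 0.9]
gripper_width: 0.0003
grip_force: 0.0
```

Run:
```python
from h import *
import cv2
where()
a=eyes.snapshot("scene")[135:270,190:310,::-1]; b=eyes.snapshot("top")[110:205,215:315,::-1]
a=cv2.resize(a,(400,450),interpolation=cv2.INTER_CUBIC); b=cv2.resize(b,(400,450),interpolation=cv2.INTER_CUBIC)
cv2.imwrite("pics/d2.png",np.hstack([a,b]))
```

```text
case frame mm [np.float64(20.5), np.float64(0.0), np.float64(105.7)] F [-0.67  0.94  0.89] t 2.7
```

View pics/d2.png

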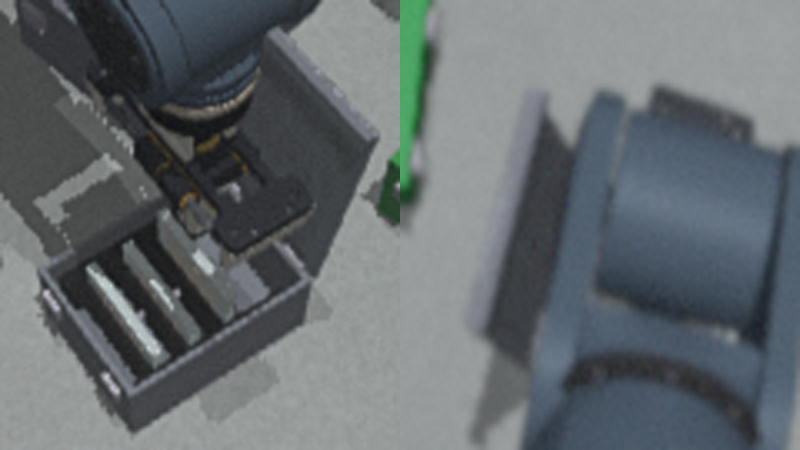

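Lid unmoved with clear space to the wrist, and the finger is above the drive. Pressing.

Call:
jog_arm:
  increments:
    - [0.1,0,0.2,0,0,0,0]
    - [0,0,0.2,0,0,0,0]
    - [0,0,0.2,0,0,0,0]
    - [0,0,0.2,0,0,0,0]
    - [0,0,0.2,0,0,0,0]

```text
time_s: 3.42
eef_pos: [0.5354, -0.0745, 0.0962]
orientation: [2.518, 1.878, 0.0]
contact_force: [-0.1, -0.1, -0.1]
gripper_width: 0.0003
grip_force: 0.0
```

Call:
jog_arm:
  increments:
    - [0,0,0.15,0,0,0,0]
    - [0,0,0.15,0,0,0,0]
    - [0,0,0.15,0,0,0,0]
    - [0,0,0.15,0,0,0,0]
    - [0,0,0.15,0,0,0,0]

```text
time_s: 4.05
eef_pos: [0.5354, -0.0744, 0.0887]
orientation: [-2.518, -1.878, 0.0]
contact_force: [-0.1, 0.1, -0.6]
gripper_width: 0.0002
grip_force: 0.0
```

Call:
jog_arm:
  increments:
    - [0,0,0.07,0,0,0,0]
    - [0,0,0.07,0,0,0,0]
    - [0,0,0.07,0,0,0,0]
    - [0,0,0.07,0,0,0,0]
    - [0,0,0.07,0,0,0,0]

```text
time_s: 4.68
eef_pos: [0.5354, -0.0744, 0.0853]
orientation: [2.518, 1.878, 0.0]
contact_force: [-0.8, 0.8, -0.4]
gripper_width: 0.0006
grip_force: 0.0
```

Run:
```python
from h import *
import cv2
where()
im=eyes.snapshot("scene"); cv2.imwrite("now.png",im[:,:,::-1])
a=im[180:255,195:295,::-1]
cv2.imwrite("pics/e1.png",cv2.resize(a,(800,600),interpolation=cv2.INTER_CUBIC))
p=np.load("p.npy")
s=monitor.read_state()
for h in(0,.01,.02): print((8*(proj("scene",case2w(p,[[.022,.05,.075+h],[.022,-.05,.075+h]]))-[195,180])).round().tolist())
print((8*(proj("scene",s["eef_pos"])-[195,180])).round())
```

```text
case frame mm [np.float64(21.6), np.float64(0.0), np.float64(85.3)] F [-0.81  0.8  -0.42] t 4.675
[[346.0, 169.0], [512.0, 376.0]]
[[346.0, 154.0], [513.0, 362.0]]
[[346.0, 140.0], [514.0, 349.0]]
[[427. 256.]]
```

View pics/e1.png

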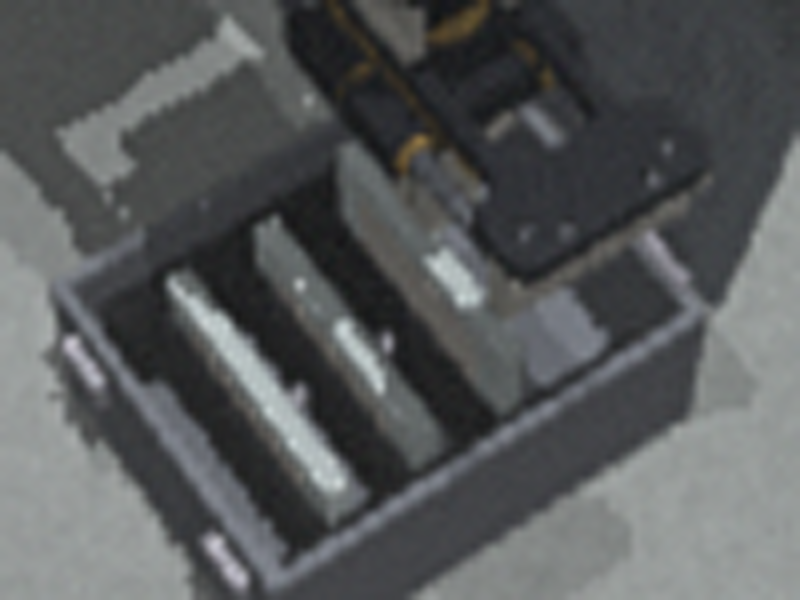

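Run:
```python
from h import *
S=lambda L:np.array(L)/4.4+[190,135]-.4
T=lambda L:np.array(L)/6+[225,120]-.4
p=np.load("p.npy")
D={"c":(S([[215,280],[303,388]]),T([[280,412],[330,220]])),"b":(S([[170,322],[260,440]]),T([[343,432],[395,247]])),"a":(S([[122,350],[208,467]]),T([[410,455],[462,268]])),
"rim1":(S([[52,358],[173,513]]),T([[465,510],[538,258]])),"rim2":(S([[285,225],[410,368]]),T([[140,405],[215,160]]))}
c,s=np.cos(p[2]),np.sin(p[2])
for k,(a,b) in D.items():
  for u,v in zip(a,b):
    o=least_squares(lambda X:np.r_[proj("scene",X)[0]-u,proj("top",X)[0]-v],[.53,-.1,.08])
    d=o.x[:2]-p[:2]; print(k,(1e3*np.r_[c*d[0]+s*d[1],-s*d[0]+c*d[1],o.x[2]]).round(1),o.fun.round(1))
```

```text
c [20.4 49.6 92.7] [-0.6  0.  -0.5 -0.5]
c [ 21.9 -48.7  98. ] [ 0.5 -0.   0.3  0.4]
b [-14.7  48.8  75.2] [-0.4  0.  -0.3 -0.4]
b [-13.5 -50.9  70.9] [-0.1  0.  -0.1 -0.1]
a [-50.9  49.7  74.6] [-0.5  0.  -0.4 -0.4]
a [-50.4 -49.5  75. ] [ 0.2 -0.   0.1  0.1]
rim1 [-88.3  69.6  73.7] [ 0.2 -0.   0.2  0.2]
rim1 [-85.8 -64.9  81.6] [ 0.2 -0.   0.2  0.2]
rim2 [88.8 66.7 74.8] [-0.4  0.  -0.3 -0.3]
rim2 [ 89.9 -66.2  77. ] [-0.5  0.  -0.3 -0.4]
```

Run:
```python
import cv2,numpy as np
f=lambda n:cv2.resize(cv2.imread(n)[190:250,228:278],(400,480),interpolation=cv2.INTER_CUBIC)
a,b=f("sceneraw.png"),f("now.png"); b=cv2.convertScaleAbs(b,alpha=1.4)
for im in(a,b):
    for y in range(0,480,40): cv2.line(im,(0,y),(400,y),(0,0,255),1)
cv2.imwrite("pics/f1.png",np.hstack([a,b]))
```

```text
(no output)
```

View pics/f1.png

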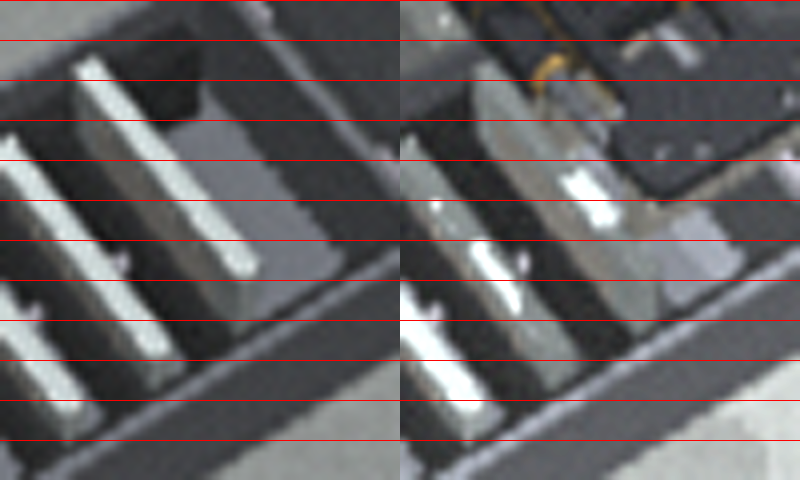

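Call:
jog_arm:
  increments:
    - [0,0,-0.6,0,0,0,0]
    - [0,0,-0.6,0,0,0,0]
    - [0,0,-0.6,0,0,0,0]
    - [0,0,-0.6,0,0,0,0]
    - [0,0,-0.6,0,0,0,0]

```text
time_s: 5.35
eef_pos: [0.5354, -0.0744, 0.1158]
orientation: [2.518, 1.878, 0.0]
contact_force: [-0.5, -0.8, 0.1]
gripper_width: 0.0009
grip_force: 0.0
```

Run:
```python
from h import *
import cv2
p=np.load("p.npy"); s=monitor.read_state(); where()
im=eyes.snapshot("scene")[:,:,::-1]; cv2.imwrite("raised.png",im)
old=cv2.imread("now.png")
O=np.array([220,175]);k=7
def crop(i): 
    c=cv2.resize(i[175:255,220:277],None,fx=k,fy=k,interpolation=cv2.INTER_CUBIC)
    return (255*(c/255.)**.6).astype(np.uint8)
def box(img,x,y,z,hx,hy,z1,col):
    P=case2w(p,[[x+a*hx,y+b*hy,zz] for zz in(z,z1) for a,b in((-1,-1),(1,-1),(1,1),(-1,1))])
    q=((proj("scene",P)+.5-O)*k).round().astype(int)
    for j in range(4): 
        for u,v in((j,(j+1)%4),(j+4,(j+1)%4+4),(j,j+4)): cv2.line(img,tuple(map(int,q[u])),tuple(map(int,q[v])),col,1)
a,b=crop(old),crop(im)
box(a,.0216,0,.0853,.0075,.0175,.12,(0,0,255)); box(b,.0216,0,float(s["eef_pos"][2]),.0075,.0175,float(s["eef_pos"][2])+.035,(0,0,255))
box(b,.022,0,.025,.00475,.05,.095,(0,255,255))
cv2.imwrite("pics/g1.png",np.hstack([a,b]))
```

```text
case frame mm [np.float64(21.6), np.float64(0.0), np.float64(115.8)] F [-0.55 -0.77  0.09] t 5.35
```

View pics/g1.png

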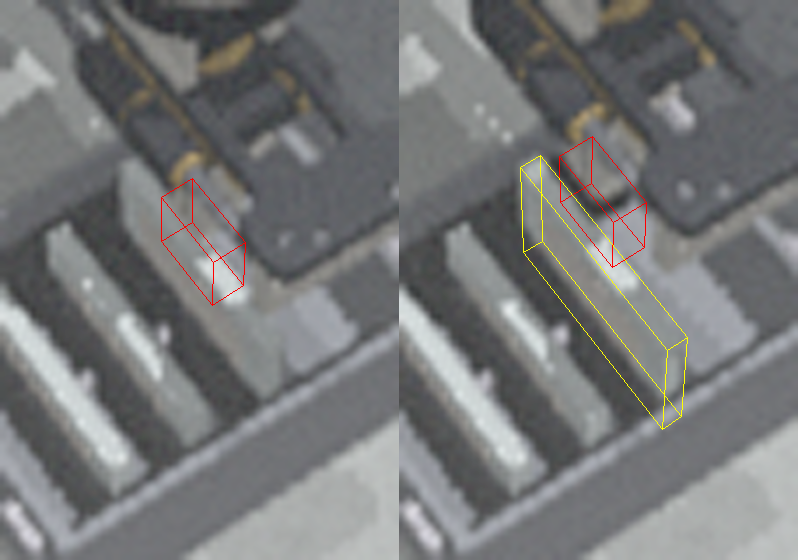

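Call:
jog_arm:
  increments:
    - [0,0,0.6,0,0,0,0]
    - [0,0,0.6,0,0,0,0]
    - [0,0,0.6,0,0,0,0]
    - [0,0,0.6,0,0,0,0]
    - [0,0,0.5,0,0,0,0]

```text
time_s: 6.02
eef_pos: [0.5353, -0.0744, 0.0858]
orientation: [-2.518, -1.878, 0.0]
contact_force: [-0.0, -0.1, -0.2]
gripper_width: 0.0002
grip_force: 0.0
```

Call:
jog_arm:
  increments:
    - [0,0,0.1,0,0,0,0]
    - [0,0,0.1,0,0,0,0]
    - [0,0,0.1,0,0,0,0]
    - [0,0,0.1,0,0,0,0]
    - [0,0,0.1,0,0,0,0]

```text
time_s: 6.65
eef_pos: [0.5354, -0.0744, 0.0814]
orientation: [2.518, 1.878, 0.0]
contact_force: [0.8, -0.9, 0.2]
gripper_width: 0.0003
grip_force: 0.0
```

Run:
```python
from h import *
import cv2
im=eyes.snapshot("scene"); cv2.imwrite("low.png",im[:,:,::-1])
s=monitor.read_state(); print("tip proj",proj("scene",s["eef_pos"]).round(1))
for n in("sceneraw.png","raised.png","low.png"):
    g=cv2.imread(n).astype(int); print(n,"cols 236..266 grey/ (r-b)")
    for y in range(192,226): print(y,' '.join("%3d"%g[y,x].mean() for x in range(236,267)))
```

```text
tip proj [[248.3 212.7]]
sceneraw.png cols 236..266 grey/ (r-b)
192 143 150 146 134 127 121  99  82  71  65  63  62  66  65  56  65  62  57  54  53  52  52  71 102 118 123  63  54  59  61  61
193 146 148 139 123 115 101  71  60  62  64  70  64  57  50  43  53  67  57  55  55  56  51  55  79  98 103  69  56  55  59  58
194 136 127 122 100  81  73  63  64  66  65  55  48  47  41  42  43  54  58  56  54  55  51  53  57  92 115 104  77  61  53  56
195 123  97  76  66  63  65  65  64  65  55  49  43  43  44  47  46  47  50  55  54  55  55  52  54  65  99 118 102  75  55  54
196  93  68  57  71  61  60  61  56  55  46  43  44  46  43  45  39  38  51  58  54  55  56  56  53  53  63  97 113 100  73  58
197  65  67  93 156 108  51  46  48  48  46  50  48  45  42  33  34  37  49  58  53  54  56  59  52  56  50  68 108 119 102  69
198  69 136 198 213 197  76  38  42  42  44  43  46  41  39  33  38  37  52  57  54  54  55  50  53  52  55  52  76 119 116  83
199  66 117 223 222 215 154  58  38  44  45  44  40  37  36  36  35  32  53  59  56  56  55  54  53  54  52  49  58  88 121 113
200  53  84 
[... 11390 characters left out ...]
  86  91  93  99  96  93 104  98 101 107 105 124 124 123 124
221 116 194 188 115  84  40  49  78  36  28  36  40  46  74  88  88  87  86  89  95 101  98 104 100 106 105 104 112 111 123 123
222  98 155 190 168 110  75  81 142  50  28  34  35  40  59  88  92  88  86  88  89 103 101  99 101  97 103 103 103 103 124 124
223 105 110 173 188 164 105  85 135  57  26  34  33  35  43  68  91  88  89  88  86  91 105 100 100  92 104 107 101 106 111 122
224  93  88 123 187 190 166 101  80  35  31  34  30  35  41  42  69  87  87  88  86  88  92  96  96  97 105 105 105 106 106 114
225  68  86  87 135 188 185 112  86  42  32  33  38  36  29  30  45  69  91  87  89  87  89  92  92  82 107 104 106 107 106 102
```

Call:
jog_arm:
  increments:
    - [0,0,0.1,0,0,0,0]
    - [0,0,0.1,0,0,0,0]
    - [0,0,0.1,0,0,0,0]
    - [0,0,0.1,0,0,0,0]
    - [0,0,0.1,0,0,0,0]

```text
time_s: 7.32
eef_pos: [0.5353, -0.0744, 0.0763]
orientation: [-2.518, -1.878, 0.0]
contact_force: [-0.1, 0.1, -0.3]
gripper_width: 0.0004
grip_force: 0.0
```

Run:
```python
from h import *
import cv2
s=monitor.read_state(); print(s["eef_pos"],s["orientation"],s["contact_force"],s["effort"].round(1),s["joint_positions"].round(3))
im=eyes.snapshot("scene"); cv2.imwrite("low2.png",im[:,:,::-1])
# composite: raw / raised / low / low2 enlarged
k=10
L=[]
for n in("sceneraw.png","raised.png","low.png","low2.png"):
    c=cv2.resize(cv2.imread(n)[188:218,232:272],None,fx=k,fy=k,interpolation=cv2.INTER_NEAREST); L.append((255*(c/255.)**.6).astype(np.uint8))
cv2.imwrite("pics/h1.png",np.vstack([np.hstack(L[:2]),np.hstack(L[2:])]))
```

```text
[ 0.53534026 -0.07443503  0.07625602] [-2.51826371e+00 -1.87822774e+00  7.95429516e-05] [-0.10895141  0.06970794 -0.34887249] [  0.  -51.8 -24.    0.1   0.   -0. ] [-0.224  0.466  1.769 -0.     0.907  0.065]
```

View pics/h1.png

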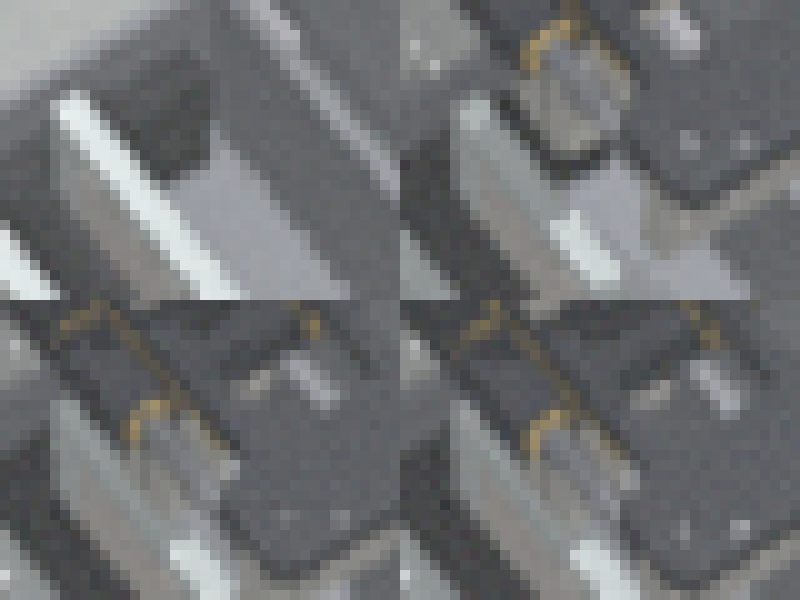

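The tip shows no force at z=0.076, though the drive top sits near 0.095. So either the finger is beside the drive on its lid side, or it ends higher than assumed. Touch test: raise, shift towards −x of the case, and come down again with the force watched.

Call:
jog_arm:
  increments:
    - [0,0,-0.8,0,0,0,0]
    - [0,0,-0.8,0,0,0,0]
    - [0,0,-0.8,0,0,0,0]
    - [-0.4,0,-0.4,0,0,0,0]
    - [-0.4,0,0,0,0,0,0]

```text
time_s: 8.0
eef_pos: [0.5332, -0.0824, 0.1047]
orientation: [2.518, 1.878, 0.001]
contact_force: [0.7, 0.4, -0.1]
gripper_width: 0.0002
grip_force: 0.0
```

Call:
jog_arm:
  increments:
    - [0,0,0.15,0,0,0,0]
    - [0,0,0.15,0,0,0,0]
    - [0,0,0.15,0,0,0,0]
    - [0,0,0.15,0,0,0,0]
    - [0,0,0.15,0,0,0,0]

```text
time_s: 8.62
eef_pos: [0.5331, -0.082, 0.0967]
orientation: [-2.518, -1.878, 0.0]
contact_force: [-0.3, 0.6, -0.6]
gripper_width: 0.0
grip_force: 0.0
```

Call:
jog_arm:
  increments:
    - [0,0,0.1,0,0,0,0]
    - [0,0,0.1,0,0,0,0]
    - [0,0,0.1,0,0,0,0]
    - [0,0,0.1,0,0,0,0]
    - [0,0,0.1,0,0,0,0]

```text
time_s: 9.25
eef_pos: [0.5331, -0.0821, 0.0918]
orientation: [2.518, 1.878, 0.0]
contact_force: [-0.4, -0.2, -0.6]
gripper_width: 0.0007
grip_force: 0.0
```

Call:
jog_arm:
  increments:
    - [0,0,0.1,0,0,0,0]
    - [0,0,0.1,0,0,0,0]
    - [0,0,0.1,0,0,0,0]
    - [0,0,0.1,0,0,0,0]
    - [0,0,0.1,0,0,0,0]

```text
time_s: 9.88
eef_pos: [0.5331, -0.0821, 0.0868]
orientation: [-2.518, -1.878, -0.0]
contact_force: [-0.5, 0.1, -0.2]
gripper_width: 0.0006
grip_force: 0.0
```

Run:
```python
from h import *
import cv2
s=monitor.read_state(); print(s["eef_pos"],s["contact_force"],s["effort"].round(2),s["gripper_width"])
im=eyes.snapshot("scene")[:,:,::-1]; cv2.imwrite("low3.png",im)
g=im.astype(int)
for y in range(196,220): print(y,' '.join("%3d"%g[y,x].mean() for x in range(236,264)))
# drive c movement: match unoccluded far end & side face vs raw
```

```text
[ 0.53308065 -0.08208738  0.08675217] [-0.50484846  0.08184048 -0.16543908] [-0.000e+00 -5.129e+01 -2.448e+01  6.000e-02  4.000e-02 -0.000e+00] 0.0006183949388735733
196  26  33  43  42  45  45  46  45  31  43  39  35  41  46  45  38  35  48  63  86  92  56  50  52  50  67 102 121
197  29  28  33  41  45  44  43  42  43  42  40  36  35  43  45  42  56  80  98  75  62  53  48  50  51  49  70 110
198  41  36  27  36  44  42  41  52  72  49  44  38  29  31  43  49  53  73  70  57  53  53  51  51  50  54  52  71
199  52  46  25  33  36  39  55 111  96  64  55  38  39  29  37  50  51  54  52  53  52  51  54  54  51  54  49  51
200  45  67  54  30  29  36  74  84  90  79  67  55  70  42  29  42  50  55  51  52  51  52  52  51  51  54  52  53
201  33  72  84  58  29  45  92  65  76  82  70  62  83  68  43  28  42  51  52  52  53  48  50  54  53  50  52  51
202  34  78  93  83  35  33  67  49  72  75  79  72  86  82  66  44  36  48  49  50  52  52  52  53  53  51  50  50
203  23  65  92  93  66  39  54  62  65  69  79  80  79  87  83  69  36  38  50  52  50  49  48  53  49  52  52  54
204  3
[... 1149 characters left out ...]
  39
214  30  24  27  32  28  31  37  68  84  87  84  83  90 140 191 190 170 101  54  34  42  51  49  51  44  39  58  79
215  49  31  28  30  30  27  27  44  66  88  88  86  98  94 142 187 186 116  75  49  37  38  36  37  42  60  86  89
216  83  46  25  29  30  30  31  33  39  75  89  86  94  98  97 149 190 111  81  74  67  42  38  57  85  86  92 104
217 101  77  36  26  29  29  28  28  26  53  87  89  89  90  83 113 197 117  84  88 109  94  80  89  93  92 108 121
218 103  96  63  34  26  32  29  31  33  39  67  87  91  87  85  89 129  91  83  88 100  98  86  94 110 115 124 122
219 104 103  93  50  30  26  34  32  28  34  44  65  85  90  89  84  89  77  77  86  84  83  96 116 123 123 123 123
```

The finger now overlaps the drive top in the image and still shows no force. So it really ends higher, about 30 mm above the reported TCP. Re-centre over the drive and go down slowly until force appears.

Call:
jog_arm:
  increments:
    - [0,0,-1.0,0,0,0,0]
    - [0.4,0,-0.5,0,0,0,0]
    - [0.4,0,0.5,0,0,0,0]
    - [0,0,1.0,0,0,0,0]
    - [0,0,0.7,0,0,0,0]

```text
time_s: 10.55
eef_pos: [0.5349, -0.0743, 0.0787]
orientation: [-2.517, -1.878, 0.001]
contact_force: [0.4, 0.9, -0.0]
gripper_width: 0.0007
grip_force: 0.0
```

Call:
jog_arm:
  increments:
    - [0,0,0.1,0,0,0,0]
    - [0,0,0.1,0,0,0,0]
    - [0,0,0.1,0,0,0,0]
    - [0,0,0.1,0,0,0,0]
    - [0,0,0.1,0,0,0,0]

```text
time_s: 11.18
eef_pos: [0.5354, -0.0744, 0.0749]
orientation: [2.518, 1.878, 0.0]
contact_force: [-0.4, 0.0, -0.4]
gripper_width: -0.0002
grip_force: 0.0
```

Call:
jog_arm:
  increments:
    - [0,0,0.1,0,0,0,0]
    - [0,0,0.1,0,0,0,0]
    - [0,0,0.1,0,0,0,0]
    - [0,0,0.1,0,0,0,0]
    - [0,0,0.1,0,0,0,0]

```text
time_s: 11.8
eef_pos: [0.5354, -0.0744, 0.0698]
orientation: [2.518, 1.878, 0.0]
contact_force: [0.9, -0.1, -0.2]
gripper_width: 0.0004
grip_force: 0.0
```

Call:
jog_arm:
  increments:
    - [0,0,0.1,0,0,0,0]
    - [0,0,0.1,0,0,0,0]
    - [0,0,0.1,0,0,0,0]
    - [0,0,0.1,0,0,0,0]
    - [0,0,0.1,0,0,0,0]

```text
time_s: 12.42
eef_pos: [0.5354, -0.0744, 0.0648]
orientation: [2.518, 1.878, 0.0]
contact_force: [0.1, -0.3, 0.3]
gripper_width: 0.0005
grip_force: 0.0
```

Run:
```python
from h import *
import cv2
im=eyes.snapshot("scene")[:,:,::-1]; cv2.imwrite("low4.png",im)
g=im.astype(int)
for y in range(196,230): print(y,' '.join("%3d"%g[y,x].mean() for x in range(236,264)))
a=cv2.imread("low2.png").astype(int)
print("lid change", np.abs(a-g)[140:190,262:300].mean())
```

```text
196  31  40  34  31  40  42  32  32  41  40  39  32  42  44  47  42  43  44  40  39  26  34  33  34  27  39  82 115
197  38  32  30  34  45  47  43  38  43  40  43  41  34  42  45  44  42  43  34  29  31  32  35  39  48  49  67 111
198  53  58  35  32  42  46  46  44  46  46  38  42  34  37  43  47  40  38  31  34  31  44  61  58  57  49  52  77
199  55  73  46  26  32  45  48  43  43  45  41  37  39  33  35  49  47  45  35  38  66  94  87  63  51  52  49  57
200  46  78  87  38  29  33  42  47  44  45  43  40  33  34  32  37  44  42  49  80 102  87  65  54  52  52  52  51
201  34  76  93  54  31  31  34  41  43  40  51  65  55  42  39  29  40  43  51  65  76  62  54  49  53  55  52  53
202  32  77  93  84  57  32  29  31  41  59 100  74  59  43  41  43  30  48  48  55  52  53  47  52  54  52  53  55
203  33  62  93  90  77  65  28  31  53  90  94  80  56  52  77  70  45  35  47  52  52  49  52  53  54  55  53  52
204  29  59  90  89  90  80  48  26  61  79  72  73  76  73  89  83  66  35  35  49  49  51  53  54  55  51  50  55
205  29  58  92  88  89  90  71  32  52  60  50  65  79 
[... 2172 characters left out ...]
165  99  58  31  27  32  35  35  37  46  69  89  89  88  86  87  88  93  93  97 104 106 100
225  68  82  88 137 189 183 109  94  46  29  31  31  33  37  37  44  65  93  90  87  85  88  93  90  85 103 108 108
226  44  66  83  97 144 185 170 171  85  30  28  34  33  33  33  32  44  87  90  86  88  89  91  89  72  80 109 110
227  36  51  78  88 104 168 189 187 102  54  33  26  36  35  37  34  34  61  91  88  88  91  92  91  67  65 109 106
228  38  35  54  88  86 124 194 189 104  92  50  31  32  34  37  35  37  42  69  89  92  91  91  91  72  60  68  59
229  31  37  44  69  85  90 138 189 116  99  94  51  30  29  36  35  33  30  45  69  87  90  96  88  63  46  37  46
lid change 5.377543859649123
```

Call:
jog_arm:
  increments:
    - [0,0,0.07,0,0,0,0]
    - [0,0,0.07,0,0,0,0]
    - [0,0,0.07,0,0,0,0]
    - [0,0,0.07,0,0,0,0]
    - [0,0,0.07,0,0,0,0]

```text
time_s: 13.1
eef_pos: [0.5354, -0.0744, 0.0613]
orientation: [-2.518, -1.878, 0.0]
contact_force: [1.7, 0.4, 0.0]
gripper_width: 0.0006
grip_force: 0.0
```

Call:
jog_arm:
  increments:
    - [0,0,0.07,0,0,0,0]
    - [0,0,0.07,0,0,0,0]
    - [0,0,0.07,0,0,0,0]
    - [0,0,0.07,0,0,0,0]
    - [0,0,0.07,0,0,0,0]

```text
time_s: 13.72
eef_pos: [0.5354, -0.0744, 0.0578]
orientation: [-2.518, -1.878, -0.0]
contact_force: [-0.0, 0.7, 0.9]
gripper_width: 0.0004
grip_force: 0.0
```

Call:
jog_arm:
  increments:
    - [0,0,0.07,0,0,0,0]
    - [0,0,0.07,0,0,0,0]
    - [0,0,0.07,0,0,0,0]
    - [0,0,0.07,0,0,0,0]
    - [0,0,0.07,0,0,0,0]

```text
time_s: 14.35
eef_pos: [0.536, -0.0746, 0.055]
orientation: [2.517, 1.877, 0.001]
contact_force: [-0.0, 0.1, 6.0]
gripper_width: 0.0005
grip_force: 3.1
```

Run:
```python
from h import *
import cv2
im=eyes.snapshot("scene")[:,:,::-1]; cv2.imwrite("low5.png",im)
g=im.astype(int)
for y in range(196,230): print(y,' '.join("%3d"%g[y,x].mean() for x in range(236,264)))
```

```text
196  31  30  54  48  36  30  28  40  33  24  31  40  38  49  34  30  31  31  41  44  47  46  41  37  33  30  57  53
197  33  31  35  34  35  31  34  33  34  35  37  38  45  45  40  40  39  44  43  47  42  35  40  28  34  31  43  62
198  26  33  32  34  43  44  34  41  34  36  37  35  42  44  44  47  45  44  39  38  34  29  35  31  31  38  48  62
199  42  36  33  34  46  44  46  44  43  35  46  41  33  45  42  46  42  40  34  37  30  29  34  39  42  49  52  59
200  44  53  29  31  37  47  50  46  44  43  38  43  38  35  43  44  45  39  35  30  32  41  62  59  49  53  52  53
201  32  57  47  29  31  46  46  43  44  45  42  38  32  30  31  45  47  41  32  40  67  97 100  63  55  51  53  50
202  26  59  82  36  22  36  46  44  45  42  44  44  37  34  33  36  44  45  48  80  99  89  73  56  51  54  52  52
203  33  54  91  70  33  28  36  43  43  42  53  65  78  48  41  34  41  44  47  74  74  64  50  52  55  52  54  51
204  32  60  92  89  55  27  30  36  38  55 110  77  67  50  46  39  32  44  49  59  72  58  50  52  53  50  56  53
205  30  55  90  95  82  55  29  28  37  76  98  81  62 
[... 2143 characters left out ...]
 103
224  95  87 122 187 188 167  96  56  35  24  33  37  34  37  45  68  89  89  92  85  74  88  87  90  93 102 105 105
225  69  85  90 136 191 184 112  93  45  27  31  33  34  36  38  47  67  89  87  89  85  92  98  93  91 102 107 107
226  47  69  82  98 144 184 171 169  84  30  31  36  31  36  39  30  46  92  95  88  87  86  95  91  76  78 106 109
227  38  49  75  89 105 166 189 186 107  56  27  31  32  31  34  33  30  59  89  88  88  88  92  89  74  68 106 109
228  41  38  54  88  87 123 193 191 165  98  42  32  30  33  30  32  35  38  70  86  91  87  90  89  69  57  71  62
229  35  37  40  68  83  89 137 188 137  98  90  53  31  32  36  34  35  34  40  70  89  92  92  90  68  47  35  45
```

Contact at last: 6 N at reported z≈0.055, and the drive has started to slide (its edge is about ½ px lower). Continuing gently.

Call:
jog_arm:
  increments:
    - [0,0,0.07,0,0,0,0]
    - [0,0,0.07,0,0,0,0]
    - [0,0,0.07,0,0,0,0]
    - [0,0,0.07,0,0,0,0]
    - [0,0,0.07,0,0,0,0]

```text
time_s: 15.02
eef_pos: [0.536, -0.0746, 0.0515]
orientation: [2.517, 1.877, 0.002]
contact_force: [-0.3, 0.4, 7.4]
gripper_width: 0.0004
grip_force: 3.1
```

Call:
jog_arm:
  increments:
    - [0,0,0.07,0,0,0,0]
    - [0,0,0.07,0,0,0,0]
    - [0,0,0.07,0,0,0,0]
    - [0,0,0.07,0,0,0,0]
    - [0,0,0.07,0,0,0,0]

```text
time_s: 15.65
eef_pos: [0.5361, -0.0746, 0.048]
orientation: [2.517, 1.877, 0.002]
contact_force: [0.3, 0.1, 5.2]
gripper_width: 0.0006
grip_force: 3.1
```

Call:
jog_arm:
  increments:
    - [0,0,0.05,0,0,0,0]
    - [0,0,0.05,0,0,0,0]
    - [0,0,0.05,0,0,0,0]
    - [0,0,0.05,0,0,0,0]
    - [0,0,0.05,0,0,0,0]

```text
time_s: 16.27
eef_pos: [0.5361, -0.0746, 0.0455]
orientation: [2.517, 1.877, 0.002]
contact_force: [-0.3, 0.2, 6.7]
gripper_width: 0.0004
grip_force: 3.1
```

Call:
jog_arm:
  increments:
    - [0,0,0.03,0,0,0,0]
    - [0,0,0.03,0,0,0,0]
    - [0,0,0.03,0,0,0,0]
    - [0,0,0.03,0,0,0,0]
    - [0,0,0.02,0,0,0,0]

```text
time_s: 16.9
eef_pos: [0.5361, -0.0746, 0.0441]
orientation: [2.517, 1.877, 0.002]
contact_force: [0.0, -0.3, 7.0]
gripper_width: 0.0002
grip_force: 3.1
```

Call:
jog_arm:
  increments:
    - [0,0,0.03,0,0,0,0]
    - [0,0,0.03,0,0,0,0]
    - [0,0,0.03,0,0,0,0]
    - [0,0,0.03,0,0,0,0]
    - [0,0,0.02,0,0,0,0]

```text
time_s: 17.52
eef_pos: [0.5361, -0.0746, 0.0427]
orientation: [2.517, 1.877, 0.002]
contact_force: [0.3, -0.4, 5.4]
gripper_width: 0.0002
grip_force: 3.1
```

Call:
jog_arm:
  increments:
    - [0,0,0.03,0,0,0,0]
    - [0,0,0.03,0,0,0,0]
    - [0,0,0.03,0,0,0,0]
    - [0,0,0.03,0,0,0,0]
    - [0,0,0.02,0,0,0,0]

```text
time_s: 18.15
eef_pos: [0.5361, -0.0746, 0.0413]
orientation: [2.517, 1.877, 0.002]
contact_force: [0.6, -0.5, 6.1]
gripper_width: 0.0003
grip_force: 3.1
```

Run:
```python
from h import *
import cv2
im=eyes.snapshot("scene")[:,:,::-1]; cv2.imwrite("low6.png",im)
g=im.astype(int)
for y in range(210,238): print(y,' '.join("%3d"%g[y,x].mean() for x in range(240,268)))
```

```text
210  67  87  83  51  39  61  56  63  75  78  73  88  84  61  35  36  49  51  65  71  59  50  50  51  56  54  52  53
211  44  77  89  81  55  75  65  62  65  79  80  81  85  83  52  35  45  53  51  52  50  53  53  51  56  54  49  53
212  30  50  87  90  80  85  69  78  78  77  80  77  70  88  93  64  46  51  52  53  54  51  52  52  52  52  51  55
213  25  29  60  87  89  85  70  83  80  66  70  93  79  78 101  77  53  54  52  51  52  54  52  54  50  53  53  53
214  31  32  35  67  89  87  80  84  82  79  63  87 100  81  71  58  51  54  53  53  53  55  48  48  51  51  53  53
215  31  32  34  43  65  87  88  84  84  91  73  76  84  93  57  52  51  54  54  50  55  51  52  53  52  54  53  55
216  28  30  33  28  45  76  90  84  83  97 108 102  73  81  46  54  56  49  50  50  55  49  52  55  40  49  52  55
217  29  33  29  28  26  52  89  89  84 101 185 174 119  59  36  54  54  56  52  78  84  54  51  55  61  71  76  55
218  28  31  30  29  27  34  69  86  86  92 139 194 173  89  31  35  50  55  54  70  91  52  50  52  68 101  71  50
219  31  29  31  27  32  30  39  67  87 105  97 146 183 
[... 1447 characters left out ...]
  64
232  38  54  89  87 116 201 113  96  95  56  33  35  35  37  30  33  37  47  44  60  79  99 100  85  72  66  64  68
233  40  41  71  87  97 133 103 103 103  77  48  32  34  33  38  38  37  56  78 114  95  93  73  66  65  67  68  66
234  38  38  49  67  86  92 106 129 102  86  61  42  33  39  32  40  58  77 104  98  78  73  67  70  67  67  68  68
235  33  38  39  49  68  85  95 111  94  86  62  43  35  35  51  65  98  89  85  72  66  68  67  67  67  67  72  69
236  33  38  33  40  51  78  90  91  93  82  52  37  32  57 100 101  91  73  70  65  66  66  65  69  69  70  67  66
237  33  38  41  38  44  58  88  93  68  49  42  56  66  95  91  80  72  67  69  69  69  67  67  67  67  70  69  67
```

Call:
jog_arm:
  increments:
    - [0,0,0.02,0,0,0,0]
    - [0,0,0.02,0,0,0,0]
    - [0,0,0.02,0,0,0,0]
    - [0,0,0.02,0,0,0,0]
    - [0,0,0.02,0,0,0,0]

```text
time_s: 18.82
eef_pos: [0.5361, -0.0746, 0.0403]
orientation: [2.517, 1.877, 0.002]
contact_force: [0.6, 0.1, 5.9]
gripper_width: 0.0005
grip_force: 3.1
```

Call:
jog_arm:
  increments:
    - [0,0,0.02,0,0,0,0]
    - [0,0,0.02,0,0,0,0]
    - [0,0,0.02,0,0,0,0]
    - [0,0,0.02,0,0,0,0]
    - [0,0,0.02,0,0,0,0]

```text
time_s: 19.45
eef_pos: [0.5361, -0.0746, 0.0393]
orientation: [2.517, 1.877, 0.002]
contact_force: [-0.4, -0.4, 6.5]
gripper_width: 0.0005
grip_force: 3.1
```

Call:
jog_arm:
  increments:
    - [0,0,0.02,0,0,0,0]
    - [0,0,0.02,0,0,0,0]
    - [0,0,0.02,0,0,0,0]
    - [0,0,0.02,0,0,0,0]
    - [0,0,0.02,0,0,0,0]

```text
time_s: 20.08
eef_pos: [0.5361, -0.0746, 0.0383]
orientation: [2.517, 1.877, 0.002]
contact_force: [-0.6, 0.0, 5.6]
gripper_width: 0.0004
grip_force: 3.1
```

Call:
jog_arm:
  increments:
    - [0,0,0.02,0,0,0,0]
    - [0,0,0.02,0,0,0,0]
    - [0,0,0.02,0,0,0,0]
    - [0,0,0.02,0,0,0,0]
    - [0,0,0.02,0,0,0,0]

```text
time_s: 20.7
eef_pos: [0.5361, -0.0747, 0.0373]
orientation: [2.517, 1.877, 0.002]
contact_force: [0.9, 0.1, 6.6]
gripper_width: 0.0006
grip_force: 3.1
```

Call:
jog_arm:
  increments:
    - [0,0,0.02,0,0,0,0]
    - [0,0,0.02,0,0,0,0]
    - [0,0,0.02,0,0,0,0]
    - [0,0,0.02,0,0,0,0]
    - [0,0,0.02,0,0,0,0]

```text
time_s: 21.32
eef_pos: [0.536, -0.0746, 0.0369]
orientation: [2.517, 1.878, 0.001]
contact_force: [-3.5, 0.8, 16.8]
gripper_width: 0.0004
grip_force: 8.4
```

Home: z stopped at 0.0369 and the force rose to 16.8 N. The effective tip is therefore about 38 mm behind the reported TCP. Retracting straight up.

Call:
jog_arm:
  increments:
    - [0,0,-0.5,0,0,0,0]
    - [0,0,-2.5,0,0,0,0]
    - [0,0,-4,0,0,0,0]
    - [0,0,-4,0,0,0,0]
    - [0,0,-4,0,0,0,0]

```text
time_s: 21.95
eef_pos: [0.5352, -0.0744, 0.1869]
orientation: [-2.518, -1.878, 0.0]
contact_force: [0.6, -0.0, 0.4]
gripper_width: 0.0009
grip_force: 0.0
```

Call:
jog_arm:
  increments:
    - [0,0,-4,0,0,0,0]
    - [0,0,-2.5,0,0,0,0]
    - [1,0,0,0,0,0,0]
    - [3,0,0,0,0,0,0]
    - [3,0,0,0,0,0,0]

```text
time_s: 22.58
eef_pos: [0.555, -0.0061, 0.249]
orientation: [-2.518, -1.877, 0.002]
contact_force: [0.2, -0.3, 0.4]
gripper_width: 0.0004
grip_force: 0.0
```

Run:
```python
from h import *
import cv2
where(); im=eyes.snapshot("scene")[:,:,::-1]; cv2.imwrite("s2.png",im)
g=im.astype(int); r=cv2.imread("sceneraw.png").astype(int)
# drive c bright/edge columns at y rows; predicted top ends home vs proud
p=np.load("p.npy")
for h in(0,.0196): print(proj("scene",case2w(p,[[.022,.05,.075+h],[.022,-.05,.075+h]])).round(1).tolist())
for y in range(216,230): print(y,' '.join("%3d"%g[y,x].mean() for x in range(245,268)))
# lid corners: diff on lid area
print("lid diff", np.abs(g-r)[138:160,265:306].mean())
```

```text
case frame mm [np.float64(92.7), np.float64(0.5), np.float64(249.0)] F [ 0.21 -0.29  0.42] t 22.575
[[238.3, 201.1], [259.0, 226.9]]
[[238.2, 197.6], [259.2, 223.7]]
216  76  85  92 145 184 185 175 149 143  88  62  64  61  62  64  60  59  66  97  97  98  99  60
217  56  90 100  99 148 185 183 179 141  75  57  62  61  62  62  59  65  99 108 108 105 106  66
218  42  69  95  89 107 170 185 182 168  99  55  60  62  60  65  67  97 109 107 104 109 105  98
219  36  44  72  84  86 121 191 188 185 170  73  57  62  65  96  98 105 106 105 106 104 107 106
220  38  43  53  68  87  94 138 187 186 185 139  96  93  99 109 106 105 105 106 105 106 107 108
221  31  36  41  49  77 103  95 144 179 183 173 138 103  99 104 107 105 104 104 105 104 106 106
222  34  35  35  42  63  96  91 100 146 186 181 169 131 102 103 104 105 105 104 103 107 104 107
223  35  36  37  38  47  74  89  83 114 196 186 180 168 117  98 103 107 104 105 104 105 106 109
224  27  36  35  37  42  48  68  85  90 135 182 187 180 169  98  99 107 104 107 107 106 106 107
225  27  30  40  36  40  44  47  70  85  90 133 185 184 184 149 106 105 105 104 106 107 105  81
226  47  27  40  37  39  36  40  54  89  86  93 141 182 189 176 119 105 107 107 107  91  70  50
227 109  35  29  34  34  37  40  44  64  88  87 104 163 197 134 105 107 108 108  80  55  48  72
228 196  87  33  29  34  33  37  39  47  75  84  90 111 143 107 101 105  83  64  52  72 113 115
229 216 198  81  31  34  36  38  35  43  52  70  87  91 115 110 105  77  53  47  66 104 126 107
lid diff 58.284183296378416
```

The drive end is now at (258,227), which matches the predicted home position. Carry on over and behind the lid.

Call:
jog_arm:
  increments:
    - [3,0,0,0,0,0,0]
    - [3,0,0,0,0,0,0]
    - [1.8,0,0,0,0,0,0]
    - [0,0,2,0,0,0,0]
    - [0,0,3.2,0,0,0,0]

```text
time_s: 23.25
eef_pos: [0.5778, 0.0677, 0.1979]
orientation: [2.517, 1.878, 0.001]
contact_force: [0.8, -0.0, -0.9]
gripper_width: 0.0
grip_force: 0.0
```

Call:
jog_arm:
  increments:
    - [-0.2,0,0.5,0,0,0,0]
    - [-0.3,0,0,0,0,0,0]
    - [-0.3,0,0,0,0,0,0]
    - [-0.3,0,0,0,0,0,0]
    - [-0.3,0,0,0,0,0,0]

```text
time_s: 23.88
eef_pos: [0.5737, 0.0538, 0.1941]
orientation: [2.518, 1.878, 0.001]
contact_force: [-0.2, -0.2, -0.5]
gripper_width: 0.0002
grip_force: 0.0
```

Call:
jog_arm:
  increments:
    - [-0.3,0,0,0,0,0,0]
    - [-0.3,0,0,0,0,0,0]
    - [-0.3,0,0,0,0,0,0]
    - [-0.3,0,0,0,0,0,0]
    - [-0.3,0,0,0,0,0,0]

```text
time_s: 24.5
eef_pos: [0.5695, 0.0397, 0.1939]
orientation: [-2.518, -1.878, -0.001]
contact_force: [0.5, 2.4, 1.6]
gripper_width: 0.0005
grip_force: 1.2
```

Call:
jog_arm:
  increments:
    - [-0.3,0,0,0,0,0,0]
    - [-0.3,0,0,0,0,0,0]
    - [-0.3,0,0,0,0,0,0]
    - [-0.3,0,0,0,0,0,0]
    - [-0.3,0,0,0,0,0,0]

```text
time_s: 25.12
eef_pos: [0.565, 0.025, 0.1936]
orientation: [-2.518, -1.878, 0.0]
contact_force: [0.2, 1.1, 2.6]
gripper_width: 0.0007
grip_force: 0.9
```

Call:
jog_arm:
  increments:
    - [-0.3,0,0,0,0,0,0]
    - [-0.3,0,0,0,0,0,0]
    - [-0.3,0,0,0,0,0,0]
    - [-0.3,0,0,0,0,0,0]
    - [-0.3,0,0,0,0,0,0]

```text
time_s: 25.75
eef_pos: [0.5607, 0.0107, 0.1936]
orientation: [-2.518, -1.878, 0.0]
contact_force: [-0.1, 0.9, 0.8]
gripper_width: 0.0006
grip_force: 0.7
```

Call:
jog_arm:
  increments:
    - [-0.3,0,0,0,0,0,0]
    - [-0.3,0,0,0,0,0,0]
    - [-0.3,0,0,0,0,0,0]
    - [-0.3,0,0,0,0,0,0]
    - [-0.3,0,0,0,0,0,0]

```text
time_s: 26.38
eef_pos: [0.5564, -0.0037, 0.1936]
orientation: [2.518, 1.878, -0.0]
contact_force: [1.0, 0.8, 0.1]
gripper_width: 0.0001
grip_force: 0.7
```

Call:
jog_arm:
  increments:
    - [-0.3,0,0,0,0,0,0]
    - [-0.3,0,0,0,0,0,0]
    - [-0.3,0,0,0,0,0,0]
    - [-0.3,0,0,0,0,0,0]
    - [-0.3,0,0,0,0,0,0]

```text
time_s: 27.0
eef_pos: [0.5521, -0.0181, 0.1936]
orientation: [-2.518, -1.878, 0.0]
contact_force: [-0.1, 1.1, -0.2]
gripper_width: 0.0005
grip_force: 0.4
```

Call:
jog_arm:
  increments:
    - [-0.3,0,0,0,0,0,0]
    - [-0.3,0,0,0,0,0,0]
    - [-0.3,0,0,0,0,0,0]
    - [-0.3,0,0,0,0,0,0]
    - [-0.2,0,0,0,0,0,0]

```text
time_s: 27.62
eef_pos: [0.5481, -0.0315, 0.1936]
orientation: [2.518, 1.878, -0.0]
contact_force: [0.5, 1.2, -0.6]
gripper_width: 0.0003
grip_force: 0.3
```

```bash
cat > lid.py <<'E'
from h import *
import cv2
where(); p=np.load("p.npy"); im=eyes.snapshot("scene")[:,:,::-1]; r=cv2.imread("sceneraw.png")
def edge(a):
    c,s=np.cos(a),np.sin(a); return proj("scene",case2w(p,[[.091-.182*c+.003*s,-.07,.079+.182*s+.003*c]]))[0]
# score: gradient along predicted free side edge (y=-70) hinge->tip
g=cv2.GaussianBlur(cv2.cvtColor(im,cv2.COLOR_BGR2GRAY).astype(np.float32),(0,0),.8); G=np.hypot(cv2.Sobel(g,5,1,0),cv2.Sobel(g,5,0,1))
A=np.arange(0,2.05,.025); S=[]
for a in A:
    c,s=np.cos(a),np.sin(a); t=np.linspace(.06,.178,30)
    q=proj("scene",case2w(p,np.c_[.091-t*c,-.07+0*t,.079+t*s])).astype(np.float32)
    S.append(np.median(cv2.remap(G,q[None,:,0],q[None,:,1],1)))
o=np.argsort(S)[::-1][:4]; print("lid angle candidates",[(round(A[i],3),round(float(S[i]),0)) for i in o])
E
python3 lid.py
```

```text
case frame mm [np.float64(66.4), np.float64(-0.1), np.float64(193.6)] F [ 0.51  1.21 -0.65] t 27.625
lid angle candidates [(np.float64(1.35), 239.0), (np.float64(1.375), 195.0), (np.float64(0.375), 139.0), (np.float64(1.325), 135.0)]
```

Lid is at 1.35 rad as expected. Small pushes from here.

Call:
jog_arm:
  increments:
    - [-0.2,0,0,0,0,0,0]
    - [-0.2,0,0,0,0,0,0]
    - [-0.2,0,0,0,0,0,0]
    - [-0.2,0,0,0,0,0,0]
    - [0,0,0,0,0,0,0]

```text
time_s: 28.3
eef_pos: [0.5459, -0.0392, 0.1937]
orientation: [2.518, 1.878, -0.0]
contact_force: [-0.3, -0.9, -0.6]
gripper_width: 0.0004
grip_force: 0.0
```

```bash
python3 lid.py
```

```text
case frame mm [np.float64(58.4), np.float64(-0.1), np.float64(193.7)] F [-0.29 -0.9  -0.62] t 28.3
lid angle candidates [(np.float64(1.3), 217.0), (np.float64(1.325), 201.0), (np.float64(0.375), 142.0), (np.float64(0.425), 131.0)]
```

Call:
jog_arm:
  increments:
    - [0,0,0,0,0,0,0]
    - [0,0,0,0,0,0,0]
    - [0,0,0,0,0,0,0]
    - [0,0,0,0,0,0,0]
    - [0,0,0,0,0,0,0]

```text
time_s: 28.98
eef_pos: [0.5459, -0.039, 0.1936]
orientation: [-2.518, -1.878, 0.0]
contact_force: [-0.5, -0.6, 0.6]
gripper_width: 0.0004
grip_force: 0.0
```

```bash
python3 lid.py
```

```text
case frame mm [np.float64(58.6), np.float64(-0.0), np.float64(193.6)] F [-0.45 -0.61  0.58] t 28.975
lid angle candidates [(np.float64(1.3), 216.0), (np.float64(1.325), 202.0), (np.float64(0.375), 143.0), (np.float64(0.425), 131.0)]
```

Not going by itself yet at 1.31, so push a bit more.

Call:
jog_arm:
  increments:
    - [-0.2,0,0,0,0,0,0]
    - [-0.2,0,0,0,0,0,0]
    - [-0.2,0,0,0,0,0,0]
    - [-0.2,0,0,0,0,0,0]
    - [-0.2,0,0,0,0,0,0]

```text
time_s: 29.65
eef_pos: [0.543, -0.0487, 0.1936]
orientation: [2.518, 1.878, -0.0]
contact_force: [0.5, -0.1, 0.6]
gripper_width: -0.0
grip_force: 0.1
```

```bash
python3 lid.py
```

```text
case frame mm [np.float64(48.4), np.float64(-0.0), np.float64(193.6)] F [ 0.46 -0.05  0.58] t 29.65
lid angle candidates [(np.float64(1.25), 216.0), (np.float64(1.275), 207.0), (np.float64(0.375), 142.0), (np.float64(0.425), 140.0)]
```

Call:
jog_arm:
  increments:
    - [-0.2,0,0,0,0,0,0]
    - [-0.2,0,0,0,0,0,0]
    - [-0.2,0,0,0,0,0,0]
    - [0,0,0,0,0,0,0]
    - [0,0,0,0,0,0,0]

```text
time_s: 30.32
eef_pos: [0.5414, -0.0543, 0.1936]
orientation: [2.518, 1.878, 0.0]
contact_force: [0.7, 0.2, -0.5]
gripper_width: 0.0006
grip_force: 0.0
```

```bash
python3 lid.py
```

```text
case frame mm [np.float64(42.6), np.float64(-0.0), np.float64(193.6)] F [ 0.75  0.17 -0.5 ] t 30.325
lid angle candidates [(np.float64(1.25), 195.0), (np.float64(1.225), 178.0), (np.float64(0.375), 142.0), (np.float64(0.425), 141.0)]
```

Call:
jog_arm:
  increments:
    - [0,0,0,0,0,0,0]
    - [0,0,0,0,0,0,0]
    - [0,0,0,0,0,0,0]
    - [0,0,0,0,0,0,0]
    - [0,0,0,0,0,0,0]

```text
time_s: 31.0
eef_pos: [0.5414, -0.0543, 0.1936]
orientation: [2.518, 1.878, 0.0]
contact_force: [0.4, -0.2, 0.3]
gripper_width: 0.0003
grip_force: 0.0
```

```bash
python3 lid.py
```

```text
case frame mm [np.float64(42.6), np.float64(-0.0), np.float64(193.6)] F [ 0.44 -0.25  0.3 ] t 31.0
lid angle candidates [(np.float64(1.225), 166.0), (np.float64(0.4), 128.0), (np.float64(1.25), 128.0), (np.float64(0.425), 127.0)]
```

Call:
jog_arm:
  increments:
    - [0,0,0,0,0,0,0]
    - [0,0,0,0,0,0,0]
    - [0,0,0,0,0,0,0]
    - [0,0,0,0,0,0,0]
    - [0,0,0,0,0,0,0]

```text
time_s: 31.68
eef_pos: [0.5414, -0.0543, 0.1936]
orientation: [-2.518, -1.878, 0.0]
contact_force: [0.7, 1.2, -0.9]
gripper_width: 0.0003
grip_force: 0.0
```

```bash
python3 lid.py
```

```text
case frame mm [np.float64(42.6), np.float64(-0.0), np.float64(193.6)] F [ 0.7   1.18 -0.86] t 31.675
lid angle candidates [(np.float64(0.05), 141.0), (np.float64(0.075), 132.0), (np.float64(0.025), 130.0), (np.float64(0.1), 110.0)]
```

The lid has swung down by itself. I'll back away upwards and let it settle.

Call:
jog_arm:
  increments:
    - [0.5,0,-2,0,0,0,0]
    - [0,0,-2,0,0,0,0]
    - [0,0,-2,0,0,0,0]
    - [0,0,0,0,0,0,0]
    - [0,0,0,0,0,0,0]

```text
time_s: 32.35
eef_pos: [0.5424, -0.0495, 0.2527]
orientation: [-2.518, -1.878, 0.001]
contact_force: [0.2, -0.0, 0.2]
gripper_width: 0.0003
grip_force: 0.0
```

Call:
jog_arm:
  increments:
    - [0,0,0,0,0,0,0]
    - [0,0,0,0,0,0,0]
    - [0,0,0,0,0,0,0]
    - [0,0,0,0,0,0,0]
    - [0,0,0,0,0,0,0]

```text
time_s: 32.98
eef_pos: [0.5428, -0.0495, 0.2536]
orientation: [-2.518, -1.878, 0.0]
contact_force: [0.5, 0.6, -0.7]
gripper_width: 0.0005
grip_force: 0.0
```

```bash
python3 lid.py; sed -i 's/arange(0,2.05,.025)/arange(-.03,.16,.01)/' lid.py; python3 lid.py
```

```text
case frame mm [np.float64(47.6), np.float64(-0.0), np.float64(253.6)] F [ 0.49  0.57 -0.67] t 32.975
lid angle candidates [(np.float64(0.05), 138.0), (np.float64(0.075), 129.0), (np.float64(0.025), 127.0), (np.float64(1.2), 115.0)]
case frame mm [np.float64(47.6), np.float64(-0.0), np.float64(253.7)] F [-0.6   0.1   0.51] t 33.025
lid angle candidates [(np.float64(0.05), 136.0), (np.float64(0.06), 135.0), (np.float64(0.04), 133.0), (np.float64(0.07), 132.0)]
```

The lid is stationary. The 0.05 reading is its 6 mm thick top edge, so it's shut. Handing in.

```bash
python3 -c "
from workcell import close_job
print(close_job())"
```

```text
the job is handed in; nothing more can be done
None
```

I pressed the proud drive home (about 17 N at the floor, under the 20 N limit), and the lid then fell shut by itself from about 1.22 rad. The job is handed in; no verdict was returned, and I checked the shut lid only from image measurements.

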